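# Free-run check of a knife-grinding carriage

### The job

Check that the planer-knife carriage of the bench grinder runs free: send it off along its rails by the knob, let go while it is still moving outward, and let it run out, slow down and be drawn back by its weak spring, untouched, with your open gripper staying around the knob all the way. Once it has been rolling home for a second and a half or a little more, take hold of the knob again and stop the carriage before it is home; it must not run into either end buffer, and the other things on the bench are to be left alone. Finish while holding the knob, with the carriage still and clear of the buffers.

Things in the scene. Friction and masses are not known exactly. Their poses are not given: they have to be found in the camera images.
- machine: Bench grinder with a carriage slide in front of it, bolted down as one. Origin: on the bench under the middle of the slide. Its y axis runs (level) along the slide from the home end to the far end, its x axis points from the slide to the grinder. The slide stands on a sole plate 130 x 640 mm and has steel end stops with rubber buffers.
- rails (a point): Middle of the slide, midway between its two 12 mm round rails (70 mm apart), 105 mm above the bench. The rails are level and run along the machine's y axis; between them lies a toothed rack, into which a pinion under the carriage gears. A weak clock spring in a drum on the carriage's robot side turns the pinion and so draws the carriage home.
- wheel (a point): Centre of the grinding wheel (150 mm diameter, 25 mm wide, axis along the machine's y) that the carriage passes, 180 mm from the rails' centre line. Guard and motor reach 255 mm above the bench, from 30 mm before this point to 340 mm beyond it in y, and no nearer the knob's path than 100 mm.
- carriage: Aluminium plate 115 mm across the rails, 135 mm along them, 10 mm thick, with a 200 mm planer knife and clamp bar on its grinder side (none of it above 31 mm) and a knob in its middle. Origin: centre of the plate's underside; x across towards the grinder, y along the rails outward. Moving mass nominally 1.8 kg, hidden, 1.15 to 2.55; rolling resistance 0.024 N plus 0.10 N per m/s.
- knob (a point): Grip point on the axis of the carriage's knob, 60 mm above the plate's underside, some 190 mm above the bench. The knob is an upright black cylinder, 32 mm diameter, 44 mm high, its top 20 mm above this point, on a 22 mm stem; the plate's upper face is 50 mm below this point. Fingers that close across the rails (along the machine's x) straddle it and leave it free to run.
- slide (a joint): Travel of the carriage in m: 0 at the home buffer, where it starts (knob at machine y = -200 mm, x = 0), growing outward, 0.40 at the far buffer. The spring pulls it home with 0.084 N at 0, plus 0.12 N per m of travel. Let go at 0.16 m/s outward it runs on about 0.11 to 0.22 m in 1.4 to 2.8 s, turns, and two seconds later rolls home at 0.12 to 0.07 m/s (light to heavy).
- jar: Bystander: glass jar, 68 mm diameter, 95 mm high, origin under its centre. Leave alone.
- wrench: Bystander: steel wrench 170 mm long lying on the bench on the robot's side of the slide. Leave alone.
- oiler: Bystander: copper oil can, 60 mm diameter, 130 mm high with its spout, origin under its centre, beyond the slide. Leave alone.

How it is judged (in metres and radians):
On the way, in this order (a step that is already met when the one before it is completed fails the run):
1. let go over 30 mm from home, the carriage runs outward untouched (over 0.02 m/s) for 0.8 s, the gripper within 30 mm of the knob horizontally and 45 mm in all (velocity of joint slide above 0.02 m/s and value of joint slide above 0.03 m and contact force between anything else and carriage below 0.3 N and horizontal distance between the grasp point and knob below 0.03 m and distance between the grasp point and knob below 0.045 m), for 0.8 s.
2. drawn home by its spring it rolls back untouched for 1.0 s, over 30 mm from home, the gripper within 30 mm of the knob horizontally and 45 mm in all (velocity of joint slide below -0.01 m/s and value of joint slide above 0.03 m and contact force between anything else and carriage below 0.3 N and horizontal distance between the grasp point and knob below 0.03 m and distance between the grasp point and knob below 0.045 m), for 1 s.
At the end, for the whole second after the job is handed in: The fingers hold the knob (more than 2 N, TCP within 30 mm of the grip point), the carriage is still (under 0.015 m/s) and at least 15 mm clear of both buffers; jar, wrench and oil can within 20 mm of where they were (contact force between the fingers and carriage above 2 N and distance between the grasp point and knob below 0.03 m and value of joint slide between 0.015 and 0.385 m and velocity of joint slide between -0.015 and 0.015 m/s and distance of each of jar, wrench, oiler from where it was at the start of the episode below 0.02 m); the arm keeps its last pose, push and grip.
It fails at once if the carriage runs into the home buffer (value of joint slide below 0.006 m and velocity of joint slide below -0.04 m/s).
It fails at once if the carriage runs into the far buffer (value of joint slide above 0.395 m).
It fails at once if the free carriage is left alone: out on the rails, untouched, with the gripper more than 60 mm from the knob (value of joint slide above 0.03 m and contact force between anything else and carriage below 0.05 N and horizontal distance between the grasp point and knob above 0.06 m).
It fails at once if a bystander is pushed away or knocked over (distance of any of jar, wrench, oiler from where it was at the start of the episode above 0.03 m).
It also fails if it takes over 40 s, if anything falls off the work surface, if the arm or the gripper's body presses on something with over 40 N, if the wrist force passes 120 N, or if a joint passes its speed limit or range.

### The arm

A 6-joint arm with a two-finger parallel gripper is mounted at the origin on the work surface. World frame = base frame: x ahead of the robot, y to its left, z up, the work surface at z = 0. Lengths are in m, angles in degrees, forces in N, time in s.
With the tool pointing down it reaches from about 0.35 to 0.875 m from the base axis. Payload 4.2 kg.
Tool frame: the origin (TCP) lies between the finger pads, 19 mm behind the fingertips; this is the grasp point; z points along the fingers, y is the line along which they close (so a half turn about z gives the same grasp; the last joint's range is limited). The gripper opens to 87 mm and grips with 3 to 60 N. Pads are 19 mm wide; open, the fingers measure 117 mm over their backs; the gripper's body (75 mm by 190 mm) begins 51 mm behind the grasp point.
Start: joints at [14.817, 22.042, 0.453, 0, -68.411, -14.817], TCP at [0.625, 0, 0.241] pointing down, gripper open.
Joint ranges: [-179.83, 179.83], [-69.29, 118.12], [-61.27, 80.66], [-181.25, 117.63], [-171.15, -9.14], [-177.46, 177.46]. Speed limits (degrees/s): [159.86, 159.86, 180, 180, 180, 180].

### API

Orientations are given as a 3x3 rotation matrix whose columns are the frame's x, y, z axes.
In Python, from station import * gives the robot as it stands.
- The arm moves only by the tool move_arm, never from a script. Its argument "targets" is text: rows parted by semicolons, each of 4 numbers parted by spaces: the shift along the world's x, y, z in units of 25 mm (1.0 is 25 mm), then the turn about the world's z in units of 5 degrees (1.0 is 5 degrees). In form: tx ty tz spin; .... A call has 1 to 10 rows; each row shifts and turns the commanded pose from where the row before left it; what a row does not reach is not made up. A row lasts 1/12 s, in which the tool goes at most 41.7 mm and 7.16 degrees, less where a joint would pass 70% of its speed; a pose out of reach is approached as far as the arm can. A call is refused whole if a number of a shift passes 1 or a number of a turn 1, either way. A call with a gripper value outside its range is refused whole. "gripper" is the finger opening in mm, from 0 to 87, set as the call begins (left out, the last holds). The fingers move at their own pace and stop on an object; the grip force is fixed at half the most. Time passes only in rows, so rows that do not move let the fingers close. It gives the time, the measured TCP pose, the force, the opening and the grip force at its end, in the units of the state.
- sense(): the state, without advancing time (a new reading comes with each control period).
- capture(name): name is "scene" or "side" or "wrist"; returns a dict with "image" (384x512x3 uint8, blue, green, red), "fx", "fy", "cx", "cy" (pixels), "world_from_camera" (4x4, takes a point from camera to world coordinates); the wrist camera has in their place "hand_eye" (4x4, takes a point from camera to tool coordinates, whose origin is the TCP and whose axes are the flange's). Camera axes: x right, y up, looking along -z (the intrinsics and any distortion apply to the point x, -y, -z); pixel columns grow to the right and rows downward; lengths in m; the calibration is good to about 2 mm. The wrist camera is an equidistant fisheye: a pixel r from the principal point sees the ray r / f radians off the axis. A picture is of the moment at which its call begins: read the wrist's pose just before it. There is no depth.
- finish_job(): hands the job in; it is judged then, once.
The state is a dict: "time_s": time; "joints": joint angles; "joint_velocities": joint speeds; "effort": joint torques, N m; "tcp_pos": TCP position; "ee_rot": TCP orientation; "wrist_force": force on the tool from outside, world axes, zero at the start; "moment": the same for the moment, N m; "gripper_width": opening from 0.0 (shut) to 1.0 (fully open); "gripper_force": force on a finger pad.
Only numpy, scipy, OpenCV 4.12 (cv2) and the standard library are available. Lean on these libraries where they do the work, as an engineer would, in place of code of your own. Each camera call takes 0.05 s, during which the arm holds its last target. There are 200 camera calls.

## Working session

There is one attempt and no reset: what is moved stays moved. The work goes in short steps, Python scripts to look and compute and a tool call to move; the robot and the scene stay as the last step left them, time stands still between calls to the robot, and variables do not carry over. Pictures are saved under pics/ and viewed, at most 10 in all, crops included, and the job is handed in when it is done.

Besides the shell and the picture viewer there is one more tool, called after ">>>" as name(argument=value, ...), one argument or row to a line, values as JSON. move_arm: Moves the arm, as the interface text tells. Its arguments: {"type":"object","properties":{"targets":{"type":"string"},"gripper":{"type":"number"}},"required":["targets"]}

```bash
mkdir -p pics; ls
python3 - <<'E'
from station import *
import cv2,numpy as np
s=sense();print(s['time_s'],s['tcp_pos'],s['ee_rot'],s['gripper_width'])
for n in ['scene','side','wrist']:
    c=capture(n);cv2.imwrite(f'pics/{n}0.png',c['image']);print(n,c['fx'],c['fy'],c['cx'],c['cy'],np.round(c.get('world_from_camera',c.get('hand_eye')),4).tolist(),[k for k in c])
a=[cv2.imread(f'pics/{n}0.png') for n in ['scene','side']]
cv2.imwrite('pics/a.png',cv2.resize(a[0],(800,600)));cv2.imwrite('pics/b.png',cv2.resize(a[1],(800,600)))
E
```

```text
pics
0.0 [6.24407811e-01 2.26211427e-05 2.40144790e-01] [[-1.98066413e-04 -9.99997475e-01 -2.23851485e-03]
 [-9.99999978e-01  1.98232350e-04 -7.39063000e-05]
 [ 7.43498595e-05  2.23850017e-03 -9.99997492e-01]] 0.9999178377264768
scene 366.6608084964144 366.6608084964144 253.8096284825201 188.20665270621615 [[0.0085, -0.5253, 0.8509, 1.3407], [1.0, 0.0072, -0.0056, -0.0042], [-0.0032, 0.8509, 0.5254, 0.6616], [0.0, 0.0, 0.0, 1.0]] ['image', 'fx', 'fy', 'cx', 'cy', 'world_from_camera']
side 418.49000630715466 418.49000630715466 258.8302037747496 191.45600178393846 [[0.6622, 0.5353, -0.5243, -0.1784], [-0.7492, 0.4621, -0.4745, -0.6668], [-0.0117, 0.7071, 0.7071, 1.0806], [0.0, 0.0, 0.0, 1.0]] ['image', 'fx', 'fy', 'cx', 'cy', 'world_from_camera']
wrist 297.3186396354542 297.3186396354542 256.30685657654334 185.3186764496022 [[0.0003, 0.9571, 0.2896, 0.0792], [1.0, -0.0001, -0.0008, 0.0009], [-0.0007, 0.2896, -0.9571, -0.144], [0.0, 0.0, 0.0, 1.0]] ['image', 'fx', 'fy', 'cx', 'cy', 'hand_eye']
```

View pics/a.png

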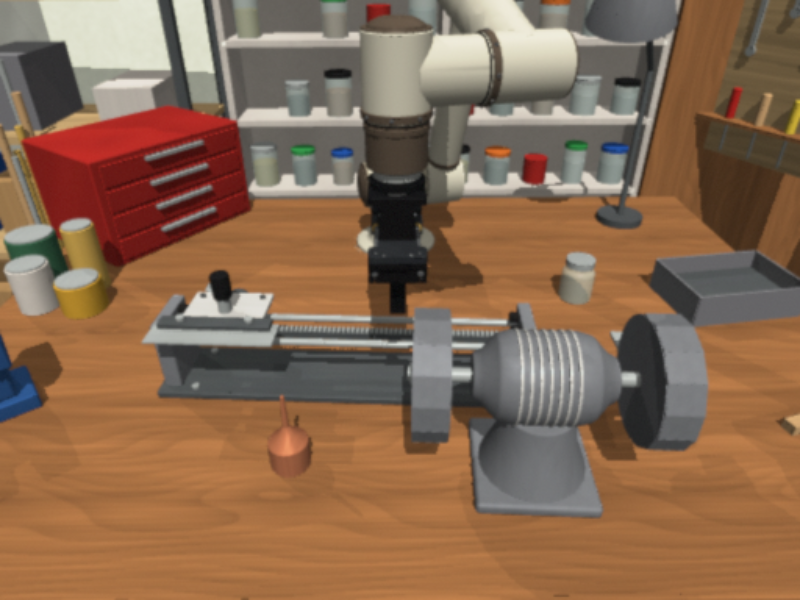

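View pics/b.png

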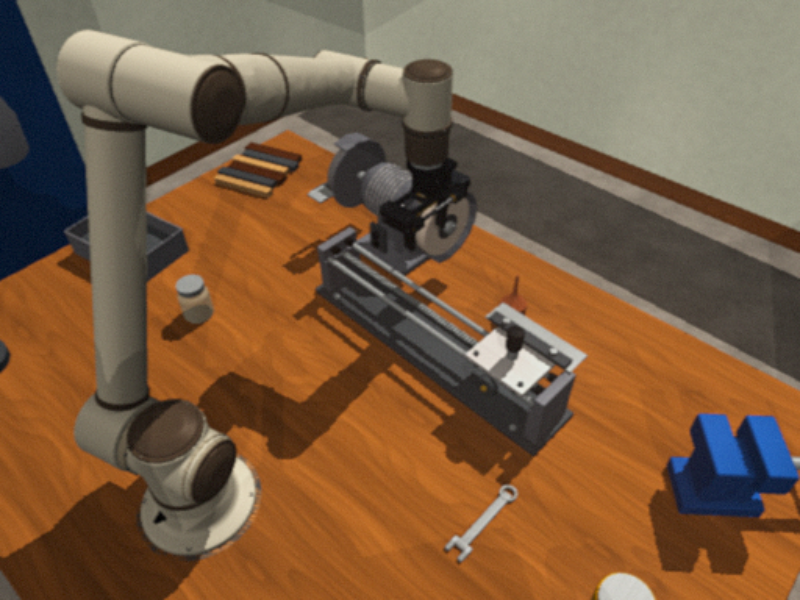

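View pics/wrist0.png

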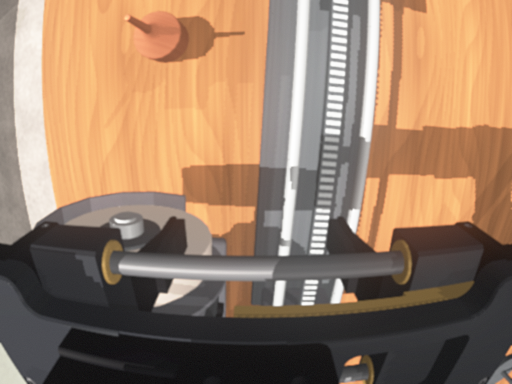

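The scene view shows the knob at about (219,278) top to (222,306) bottom. In the side view it is at about (515,330) to (514,350), both in 800x600 pixels. The wrist view shows the rails running nearly along world y: left rail (304,0) to (281,300), right rail (375,0) to (338,300). Next I'll triangulate.

```bash
cat > h.py <<'E'
import numpy as np,cv2
def ray(c,u,v,s=None):
    x=(u-c['cx'])/c['fx'];y=(v-c['cy'])/c['fy']
    if 'hand_eye' in c:
        r=np.hypot(x,y);k=np.sin(r)/r if r>1e-9 else 1
        d=np.array([x*k,-y*k,-np.cos(r)])
        W=np.eye(4);W[:3,:3]=s['ee_rot'];W[:3,3]=s['tcp_pos'];T=W@c['hand_eye']
    else: d=np.array([x,-y,-1.]);T=np.array(c['world_from_camera'])
    d=T[:3,:3]@d;return T[:3,3],d/np.linalg.norm(d)
def tri(rs):
    A=sum(np.eye(3)-np.outer(d,d) for o,d in rs);b=sum((np.eye(3)-np.outer(d,d))@o for o,d in rs)
    p=np.linalg.solve(A,b);return p,[np.linalg.norm(np.cross(p-o,d)) for o,d in rs]
def onz(r,z): o,d=r;return o+d*(z-o[2])/d[2]
E
python3 - <<'E'
from station import *;from h import *
s=sense();c={n:capture(n) for n in['scene','side','wrist']}
B={}
for n,(u,v) in {'scene':(140,187),'side':(329,217)}.items():
    g=c[n]['image'].max(2);w=22;x0,y0=u-w,v-w;m=(g[y0:y0+2*w,x0:x0+2*w]<45).astype(np.uint8)
    k,l,st,ce=cv2.connectedComponentsWithStats(m);i=l[w,w];B[n]=(ce[i][0]+x0,ce[i][1]+y0)
    print(n,i,st[i]+np.array([x0,y0,0,0,0]),B[n])
print('knob centre',tri([ray(c[n],*B[n]) for n in B]))
o=B;
for z in(.105,.111):
  for a,b in [((304,0),(281,300)),((375,0),(338,300)),((342,0),(310,300))]:
    p=onz(ray(c['wrist'],*a,s),z);q=onz(ray(c['wrist'],*b,s),z);d=q-p;print(z,p[:2],q[:2],np.degrees(np.arctan2(d[0],d[1])))
# crop views for checking
i=cv2.resize(c['scene']['image'][150:270,80:360],None,fx=2.8,fy=2.8,interpolation=2);j=cv2.resize(c['side']['image'][140:290,190:390],None,fx=2.2,fy=2.2,interpolation=2)
cv2.imwrite('pics/c1.png',i);cv2.imwrite('pics/c2.png',j);print(i.shape,j.shape)
o=np.zeros((max(0,600),800,3),np.uint8);o[:336-0,:784]=i[:336];jj=cv2.resize(j,(352,264));o[336:,:352]=jj;cv2.imwrite('pics/c.png',o)
E
```

```text
scene 1 [135 174  13  18 189] (np.float64(141.015873015873), np.float64(182.51851851851853))
side 2 [325 209  10  17 105] (np.float64(328.7238095238095), np.float64(217.76190476190476))
knob centre (array([ 0.53669132, -0.28588209,  0.1845842 ]), [np.float64(3.078350063787894e-05), np.float64(3.0783500637858873e-05)])
0.105 [ 0.5785032  -0.17634432] [0.59402529 0.14703284] 2.748086632554071
0.105 [ 0.50647445 -0.18508409] [0.52377664 0.15127118] 2.9447132557212328
0.105 [ 0.54121432 -0.17998071] [0.55904645 0.14860396] 3.1063666217397636
0.111 [ 0.57947805 -0.17425772] [0.59466689 0.14217653] 2.7480866325540787
0.111 [ 0.50899576 -0.18280985] [0.52592648 0.14632387] 2.944713255721226
0.111 [ 0.54298977 -0.17781603] [0.56043904 0.14371392] 3.1063666217397667
(336, 784, 3) (330, 440, 3)
```

View pics/c.png

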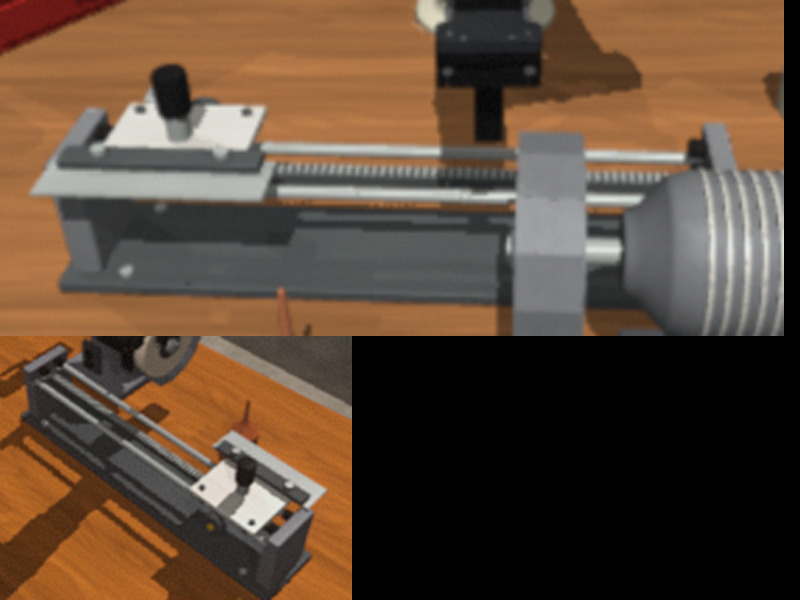

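The crop confirms the knob on the carriage at the home (-y) end, with the rails clear. Knob grip point is about (0.537,-0.286,0.187) and the rail direction is about (0.051,0.999). I'm moving above the knob now.

>>> move_arm(
  targets="-0.35 -1 1 -0.58; -0.35 -1 0 0; -0.35 -1 0 0; -0.35 -1 0 0; -0.35 -1 0 0; -0.35 -1 0 0; -0.35 -1 0 0; -0.35 -1 0 0; -0.35 -1 0 0; -0.35 -1 0 0",
  gripper=87,
)

```text
time_s: 1.13
tcp_pos: [0.5368, -0.2511, 0.2663]
ee_rot: [[-0.051, -0.999, 0.0], [-0.999, 0.051, 0.0], [-0.0, -0.0, -1.0]]
wrist_force: [0.1, 0.2, 0.6]
gripper_width: 0.999
gripper_force: 0.0
```

>>> move_arm(
  targets="0 -0.8 0 0; 0 -0.6 0 0; 0 0 0 0",
)

```text
time_s: 1.38
tcp_pos: [0.537, -0.2874, 0.2659]
ee_rot: [[-0.054, -0.999, -0.0], [-0.999, 0.054, -0.0], [0.0, 0.0, -1.0]]
wrist_force: [-0.2, -0.3, -0.5]
gripper_width: 0.996
gripper_force: 0.0
```

Run:
```python
from station import *;from h import *
s=sense();print(s['time_s'],s['tcp_pos'],s['ee_rot'][:2]);c=capture('wrist')
cv2.imwrite('pics/w1.png',c['image'])
# predicted knob top pixel
W=np.eye(4);W[:3,:3]=s['ee_rot'];W[:3,3]=s['tcp_pos'];T=np.linalg.inv(W@c['hand_eye'])
for p in [(.537,-.286,.207),(.537,-.286,.138)]:
    q=T[:3,:3]@np.array(p)+T[:3,3];v=np.array([q[0],-q[1],-q[2]]);r=np.hypot(v[0],v[1]);t=np.arctan2(r,v[2]);print(c['cx']+c['fx']*t*v[0]/r,c['cy']+c['fy']*t*v[1]/r)
```

```text
1.3833 [ 0.53700074 -0.28741329  0.2659169 ] [[-5.38048055e-02 -9.98551394e-01 -3.96123937e-04]
 [-9.98551376e-01  5.38049699e-02 -4.16924341e-04]]
254.8978332533465 210.48127940183898
255.140519841867 183.75408898999135
```

View pics/w1.png

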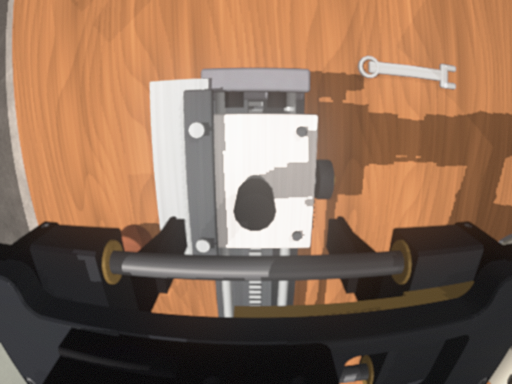

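The wrist view shows the knob at (256,207), matching my prediction of (255,210), with both fingers straddling it. I'll descend and grip.

>>> move_arm(
  targets="0 0 -0.9 0; 0 0 -0.9 0; 0 0 -0.84 0; 0 0 0 0",
)

```text
time_s: 1.77
tcp_pos: [0.535, -0.2829, 0.1955]
ee_rot: [[-0.051, -0.999, -0.009], [-0.999, 0.051, 0.004], [-0.004, 0.009, -1.0]]
wrist_force: [0.3, 1.5, -0.9]
gripper_width: 1.0
gripper_force: 0.0
```

>>> move_arm(
  targets="0 0 0 0; 0 0 0 0; 0 0 0 0; 0 0 0 0; 0 0 0 0; 0 0 0 0",
  gripper=24,
)

```text
time_s: 2.27
tcp_pos: [0.5377, -0.285, 0.201]
ee_rot: [[-0.051, -0.999, 0.001], [-0.999, 0.051, -0.0], [0.0, -0.001, -1.0]]
wrist_force: [-0.9, 0.3, -0.0]
gripper_width: 0.63
gripper_force: 0.0
```

Run:
```python
from station import *;from h import *
s=sense();print(s['time_s'],s['tcp_pos'],s['wrist_force'],s['gripper_width'],s['gripper_force']);c=capture('wrist')
cv2.imwrite('pics/w2.png',c['image'])
```

```text
2.2667 [ 0.53773949 -0.28501043  0.20104487] [-0.86370995  0.32297579 -0.03228112] 0.6300841998064295 0.0
```

View pics/w2.png

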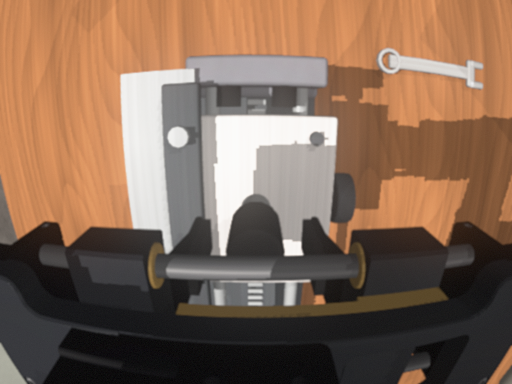

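Wrist view: fingers are still closing. The plate's home edge is at row 116, with screws at (178,137) and (317,138), which will serve for tracking. I'll finish the grip.

>>> move_arm(
  targets="0 0 0 0; 0 0 0 0; 0 0 0 0; 0 0 0 0; 0 0 0 0; 0 0 0 0",
)

```text
time_s: 2.82
tcp_pos: [0.5386, -0.285, 0.2003]
ee_rot: [[-0.05, -0.999, 0.002], [-0.999, 0.05, -0.0], [0.0, -0.002, -1.0]]
wrist_force: [5.3, 0.3, -2.0]
gripper_width: 0.36
gripper_force: 30.0
```

```bash
cat > tr.py <<'E'
from station import *;from h import *
import json,os,sys
D=np.array([.0515,.9987])
def look(ref=False):
    s=sense();c=capture('wrist');im=c['image']
    if ref: cv2.imwrite('ref.png',im)
    R=cv2.imread('ref.png');best=None
    def rel(u,v): return onz(ray(c,u,v,s),.138)[:2]-np.array(s['tcp_pos'][:2])
    out=[]
    for x0,x1,y0,y1 in [(162,196,118,156),(300,345,105,155)]:   # clamp-bar screw, plate corner+screw
        t=R[y0:y1,x0:x1];X0,X1,Y0,Y1=x0-14,x1+14,max(0,y0-75),min(225,y1+60)
        m=cv2.matchTemplate(im[Y0:Y1,X0:X1],t,cv2.TM_CCOEFF_NORMED);_,v,_,(mx,my)=cv2.minMaxLoc(m)
        du,dv=X0+mx-x0,Y0+my-y0;cu,cv=(x0+x1)/2,(y0+y1)/2
        d=float((rel(cu+du,cv+dv)-rel(cu,cv))@D);out.append((round(d*1000,1),round(float(v),2)))
    off=max(out,key=lambda o:o[1])[0]/1000
    tcp=np.array(s['tcp_pos'])
    if ref: json.dump(dict(p0=tcp.tolist()),open('ref.json','w'))
    p0=np.array(json.load(open('ref.json'))['p0'])
    a=float((tcp-p0)[:2]@D);lat=float((tcp-p0)[:2]@np.array([D[1],-D[0]]))
    print('t',s['time_s'],'arm',round(a,4),'lat',round(lat,4),'z',round(tcp[2],4),'off',out,'slide',round(a+off,4),'F',np.round(s['wrist_force'],1),'gw',round(s['gripper_width']*87,1),round(s['gripper_force'],1))
    open('log.txt','a').write(f"{s['time_s']} {a+off} {a}\n")
if __name__=='__main__': look(len(sys.argv)>1)
E
python3 tr.py ref
```

```text
t 2.8167 arm 0.0 lat 0.0 z 0.2003 off [(0.0, 1.0), (0.0, 1.0)] slide 0.0 F [ 5.3  0.3 -2. ] gw 31.3 30.0
```

>>> move_arm(
  targets="0.045 0.1 0 0; 0.01 0.2 0 0; 0.016 0.3 0 0; 0.02 0.4 0 0; 0.025 0.48 0 0; 0.027 0.53 0 0; 0.027 0.53 0 0; 0.027 0.53 0 0; 0.027 0.53 0 0; 0.027 0.53 0 0",
)

```text
time_s: 3.7
tcp_pos: [0.5447, -0.1798, 0.2003]
ee_rot: [[-0.05, -0.999, 0.002], [-0.999, 0.05, 0.0], [-0.0, -0.002, -1.0]]
wrist_force: [6.8, -0.5, -4.8]
gripper_width: 0.359
gripper_force: 30.0
```

>>> move_arm(
  targets="0.027 0.53 0 0; 0.027 0.53 0 0; 0.026 0.51 0 0; 0.025 0.49 0 0",
  gripper=60,
)

```text
time_s: 4.03
tcp_pos: [0.5452, -0.1288, 0.2001]
ee_rot: [[-0.05, -0.999, -0.003], [-0.999, 0.05, 0.0], [0.0, 0.003, -1.0]]
wrist_force: [0.1, 0.9, 0.1]
gripper_width: 0.576
gripper_force: 0.0
```

```bash
python3 tr.py
```

```text
t 4.0333 arm 0.1563 lat -0.0015 z 0.2001 off [(-0.8, 1.0), (-0.6, 0.98)] slide 0.1555 F [0.1 0.9 0.1] gw 50.1 0.0
```

>>> move_arm(
  targets="0.06 0.6 0 0; 0.04 0.5 0 0; 0.03 0.46 0 0; 0.022 0.42 0 0",
)

```text
time_s: 4.42
tcp_pos: [0.55, -0.0797, 0.2003]
ee_rot: [[-0.05, -0.999, -0.001], [-0.999, 0.05, -0.0], [0.0, 0.001, -1.0]]
wrist_force: [0.5, -0.3, 0.8]
gripper_width: 0.691
gripper_force: 0.0
```

```bash
python3 tr.py
```

```text
t 4.4167 arm 0.2057 lat 0.0008 z 0.2003 off [(-2.9, 0.99), (-2.8, 0.96)] slide 0.2028 F [ 0.5 -0.3  0.8] gw 60.2 0.0
```

>>> move_arm(
  targets="0.017 0.36 0 0; 0.017 0.34 0 0; 0.016 0.32 0 0; 0.015 0.3 0 0; 0.015 0.27 0 0",
)

```text
time_s: 4.88
tcp_pos: [0.5522, -0.0403, 0.2002]
ee_rot: [[-0.051, -0.999, -0.0], [-0.999, 0.051, 0.0], [0.0, 0.0, -1.0]]
wrist_force: [0.7, -0.2, 0.3]
gripper_width: 0.687
gripper_force: 0.0
```

```bash
cat > fit.py <<'E'
from tr import *
from scipy.optimize import least_squares
look()
L=np.loadtxt('log.txt')[1:]
def sim(m,x,v,t0,ts):
    t=t0;o=[];dt=.002
    for T in ts:
        while t<T-1e-6:
            v+=dt*(-(.084+.12*x)-.024*np.tanh(v/.002)-.1*v)/m;x+=dt*v;t+=dt
        o.append((x,v))
    return np.array(o)
f=lambda p:np.r_[(sim(p[0],p[1],p[2],L[0,0],L[:,0])[:,0]-L[:,1])*1000,(p[0]-1.8)/1.0]
p=least_squares(f,[1.8,.1555,.14],x_scale=[1,.1,.1]).x
print('fit',p.round(4),'res',f(p).round(1))
ts=L[-1,0]+.05+np.arange(0,30)/12;o=sim(*p,L[0,0],ts)
print('arm',L[-1,2]);print('\n'.join(f'{i} {t:.2f} {a:.4f} {b:.3f} units {(a-L[-1,2])/.025:.2f}' for i,(t,(a,b)) in enumerate(zip(ts,o))))
E
python3 fit.py
```

```text
t 4.8833 arm 0.2451 lat 0.001 z 0.2002 off [(-0.7, 1.0), (-0.7, 0.99)] slide 0.2444 F [ 0.7 -0.2  0.3] gw 59.8 0.0
fit [1.8098 0.1555 0.1381] res [-0.  0. -0.  0.]
arm 0.24513055588982233
0 4.93 0.2479 0.067 units 0.11
1 5.02 0.2532 0.060 units 0.32
2 5.10 0.2580 0.054 units 0.51
3 5.18 0.2621 0.047 units 0.68
4 5.27 0.2658 0.040 units 0.82
5 5.35 0.2689 0.034 units 0.95
6 5.43 0.2713 0.027 units 1.05
7 5.52 0.2733 0.021 units 1.13
8 5.60 0.2748 0.014 units 1.19
9 5.68 0.2756 0.007 units 1.22
10 5.77 0.2760 0.001 units 1.23
11 5.85 0.2758 -0.004 units 1.23
12 5.93 0.2753 -0.008 units 1.21
13 6.02 0.2745 -0.012 units 1.17
14 6.10 0.2733 -0.017 units 1.13
15 6.18 0.2717 -0.021 units 1.06
16 6.27 0.2698 -0.025 units 0.99
17 6.35 0.2675 -0.029 units 0.90
18 6.43 0.2650 -0.033 units 0.79
19 6.52 0.2620 -0.037 units 0.68
20 6.60 0.2587 -0.041 units 0.54
21 6.68 0.2552 -0.045 units 0.40
22 6.77 0.2512 -0.049 units 0.24
23 6.85 0.2469 -0.053 units 0.07
24 6.93 0.2424 -0.057 units -0.11
25 7.02 0.2375 -0.061 units -0.31
26 7.10 0.2322 -0.065 units -0.52
27 7.18 0.2268 -0.068 units -0.73
28 7.27 0.2209 -0.072 units -0.97
29 7.35 0.2147 -0.076 units -1.22
```

Excellent fit, with mass about 1.81 kg. I'll follow the prediction.

>>> move_arm(
  targets="0.01 0.32 0 0; 0.01 0.19 0 0; 0.008 0.17 0 0; 0.007 0.14 0 0; 0.006 0.13 0 0; 0.005 0.1 0 0; 0.004 0.08 0 0; 0.003 0.06 0 0; 0 0.03 0 0; 0 0.01 0 0",
)

```text
time_s: 5.77
tcp_pos: [0.5535, -0.0102, 0.2002]
ee_rot: [[-0.051, -0.999, -0.0], [-0.999, 0.051, -0.0], [0.0, 0.0, -1.0]]
wrist_force: [0.6, -1.0, 0.1]
gripper_width: 0.694
gripper_force: 0.0
```

```bash
python3 fit.py
```

```text
t 5.7667 arm 0.2752 lat 0.0007 z 0.2002 off [(0.7, 0.99), (0.8, 0.97)] slide 0.2759 F [ 0.6 -1.   0.1] gw 60.4 0.0
fit [1.808  0.1555 0.1381] res [-0.  0. -0.  0.  0.]
arm 0.27521721496231377
0 5.82 0.2759 -0.002 units 0.03
1 5.90 0.2755 -0.007 units 0.01
2 5.98 0.2748 -0.011 units -0.02
3 6.07 0.2737 -0.015 units -0.06
4 6.15 0.2723 -0.019 units -0.12
5 6.23 0.2705 -0.023 units -0.19
6 6.32 0.2684 -0.027 units -0.27
7 6.40 0.2659 -0.032 units -0.37
8 6.48 0.2631 -0.036 units -0.49
9 6.57 0.2600 -0.040 units -0.61
10 6.65 0.2565 -0.044 units -0.75
11 6.73 0.2526 -0.048 units -0.90
12 6.82 0.2485 -0.052 units -1.07
13 6.90 0.2440 -0.055 units -1.25
14 6.98 0.2392 -0.059 units -1.44
15 7.07 0.2342 -0.063 units -1.64
16 7.15 0.2287 -0.067 units -1.86
17 7.23 0.2229 -0.071 units -2.09
18 7.32 0.2170 -0.074 units -2.33
19 7.40 0.2106 -0.078 units -2.58
20 7.48 0.2039 -0.081 units -2.85
21 7.57 0.1971 -0.085 units -3.12
22 7.65 0.1898 -0.088 units -3.42
23 7.73 0.1823 -0.092 units -3.72
24 7.82 0.1746 -0.095 units -4.02
25 7.90 0.1665 -0.098 units -4.35
26 7.98 0.1581 -0.101 units -4.68
27 8.07 0.1496 -0.105 units -5.02
28 8.15 0.1407 -0.108 units -5.38
29 8.23 0.1315 -0.111 units -5.75
```

>>> move_arm(
  targets="0 0.01 0 0; 0 -0.03 0 0; -0.002 -0.04 0 0; -0.003 -0.06 0 0; -0.003 -0.07 0 0; -0.004 -0.08 0 0; -0.005 -0.1 0 0; -0.006 -0.12 0 0; -0.006 -0.12 0 0; -0.007 -0.14 0 0",
)

```text
time_s: 6.65
tcp_pos: [0.5526, -0.0293, 0.2002]
ee_rot: [[-0.051, -0.999, -0.0], [-0.999, 0.051, 0.0], [-0.0, 0.0, -1.0]]
wrist_force: [0.3, 0.2, 1.1]
gripper_width: 0.691
gripper_force: 0.0
```

```bash
python3 fit.py
```

```text
t 6.65 arm 0.2561 lat 0.0008 z 0.2002 off [(0.7, 0.99), (0.0, 0.97)] slide 0.2568 F [0.3 0.2 1.1] gw 60.1 0.0
fit [1.8141 0.1556 0.1379] res [ 0.  -0.  -0.1  0.1 -0.   0. ]
arm 0.25608162739315715
0 6.70 0.2545 -0.046 units -0.06
1 6.78 0.2505 -0.050 units -0.22
2 6.87 0.2463 -0.054 units -0.39
3 6.95 0.2416 -0.057 units -0.58
4 7.03 0.2366 -0.061 units -0.78
5 7.12 0.2314 -0.065 units -0.99
6 7.20 0.2258 -0.069 units -1.21
7 7.28 0.2199 -0.072 units -1.45
8 7.37 0.2138 -0.076 units -1.69
9 7.45 0.2072 -0.080 units -1.95
10 7.53 0.2004 -0.083 units -2.23
11 7.62 0.1934 -0.087 units -2.51
12 7.70 0.1860 -0.090 units -2.80
13 7.78 0.1783 -0.093 units -3.11
14 7.87 0.1705 -0.097 units -3.42
15 7.95 0.1623 -0.100 units -3.75
16 8.03 0.1538 -0.103 units -4.09
17 8.12 0.1452 -0.106 units -4.44
18 8.20 0.1361 -0.109 units -4.80
19 8.28 0.1269 -0.112 units -5.17
20 8.37 0.1175 -0.115 units -5.54
21 8.45 0.1078 -0.118 units -5.93
22 8.53 0.0977 -0.121 units -6.33
23 8.62 0.0877 -0.123 units -6.73
24 8.70 0.0773 -0.126 units -7.15
25 8.78 0.0666 -0.129 units -7.58
26 8.87 0.0559 -0.131 units -8.01
27 8.95 0.0448 -0.133 units -8.45
28 9.03 0.0335 -0.136 units -8.90
29 9.12 0.0223 -0.138 units -9.35
```

>>> move_arm(
  targets="-0.012 -0.22 0 0; -0.009 -0.17 0 0; -0.01 -0.19 0 0; -0.01 -0.2 0 0; -0.01 -0.21 0 0; -0.011 -0.22 0 0; -0.012 -0.24 0 0; -0.012 -0.24 0 0; -0.013 -0.26 0 0; -0.014 -0.28 0 0",
)

```text
time_s: 7.53
tcp_pos: [0.5497, -0.0854, 0.2003]
ee_rot: [[-0.051, -0.999, 0.0], [-0.999, 0.051, 0.0], [-0.0, -0.0, -1.0]]
wrist_force: [1.0, -0.3, -0.2]
gripper_width: 0.69
gripper_force: 0.0
```

>>> move_arm(
  targets="-0.014 -0.28 0 0; -0.015 -0.29 0 0; -0.015 -0.31 0 0; -0.016 -0.31 0 0; -0.017 -0.33 0 0; -0.017 -0.34 0 0",
  gripper=24,
)

```text
time_s: 8.03
tcp_pos: [0.5475, -0.1321, 0.2002]
ee_rot: [[-0.051, -0.999, 0.0], [-0.999, 0.051, 0.0], [-0.0, -0.0, -1.0]]
wrist_force: [0.6, 0.4, -0.3]
gripper_width: 0.36
gripper_force: 30.0
```

Gripped at 30 N. Now braking to a stop.

>>> move_arm(
  targets="-0.013 -0.26 0 0; -0.01 -0.18 0 0; -0.005 -0.1 0 0; -0.002 -0.04 0 0; 0 0 0 0; 0 0 0 0; 0 0 0 0; 0 0 0 0; 0 0 0 0",
)

```text
time_s: 8.78
tcp_pos: [0.5467, -0.1454, 0.2002]
ee_rot: [[-0.05, -0.999, 0.0], [-0.999, 0.05, 0.0], [-0.0, -0.0, -1.0]]
wrist_force: [0.5, -0.0, -0.3]
gripper_width: 0.361
gripper_force: 30.0
```

```bash
python3 tr.py; python3 -c "
from station import *
print(sense()['joint_velocities']);print(finish_job())"
```

```text
t 8.7833 arm 0.1398 lat 0.0009 z 0.2002 off [(0.0, 0.99), (0.0, 0.99)] slide 0.1398 F [ 0.5 -0.  -0.3] gw 31.4 30.0
[-0.0280243  -0.02403601  0.0506233   0.06706781  0.03613627  0.05191163]
the job is handed in; nothing more can be done
None
```

The carriage ran free: let go at roughly 0.12 m, it rolled out to about 0.276 m and came back under its spring untouched for about 1.7 s; I then caught the knob and handed the job in holding it at 30 N, with the carriage still at about 0.14 m, clear of both buffers (no verdict was returned).

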